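# Test three freshly painted cabinet fronts for touch-dryness

### The job

Test three freshly painted cabinet fronts for touch-dryness in the order they were painted: with the fingertips, lightly touch for a moment first the slab drawer front in its middle, then the longer framed door, and last the shorter framed door. Touch each door on its hinge stile, half-way between the two round hinge cups, where a mark will not show. Press only gently, touch the fronts nowhere else, do not lift or shift them or the things around them, and finish clear of everything.

Things in the scene. Friction and masses are not known exactly. Their poses are not given: they have to be found in the camera images.
- drawer_front: Slab drawer front, charcoal paint, one flat board 280 mm long (its own x) x 120 mm wide (y) x 19 mm thick, no frame and no hinge cups, back face up. Loose: it rests on four fixed pyramid stands 45 mm high with soft rubber tips, so its top is 64 mm above the table and gives about 1 mm for each 7 N pressed on its middle. About 0.7 kg. Origin: centre of its underside; z is up.
- drawer_front_spot: The middle part of the drawer front's upper face to be touched, a fixed part of it: 100 mm along x, the whole 120 mm width. Origin: centre of this face, at its surface; same axes as the drawer front.
- drawer_front_mid (a point): Centre of that middle part, on the upper surface of the drawer front; z points up out of the surface.
- tall_door: The longer framed door, charcoal paint, 330 mm long (its own x) x 200 mm wide (y) x 19 mm thick, back face up: a 58 mm wide frame round a panel that lies 8 mm lower. The hinge stile is its long frame piece on the +y side. Loose, about 1.05 kg: rests on four fixed pyramid stands 45 mm high with soft rubber tips, top 64 mm above the table. Origin: centre of its underside; z is up.
- tall_door_spot: The part of the longer door's hinge stile between its two bored round hinge cups (35 mm across, 12 mm deep, centred 95 mm either side), to be touched: 140 mm along x, 58 mm across, flat. Gives about 1 mm for each 4 N pressed on it. Origin: centre of its upper face; same axes as the door.
- tall_door_mid (a point): Centre of that part, on the upper surface of the longer door's hinge stile, half-way between the cups; z points up out of the surface.
- short_door: The shorter framed door, charcoal paint, 240 mm long (its own x) x 200 mm wide (y) x 19 mm thick, back face up: a 58 mm wide frame round a panel that lies 8 mm lower. The hinge stile is its long frame piece on the -y side. Loose, about 0.8 kg: rests on four fixed pyramid stands 45 mm high with soft rubber tips, top 64 mm above the table. Origin: centre of its underside; z is up.
- short_door_spot: The part of the shorter door's hinge stile between its two bored round hinge cups (35 mm across, 12 mm deep, centred 68 mm either side), to be touched: 90 mm along x, 58 mm across, flat. Gives about 1 mm for each 4 N pressed on it. Origin: centre of its upper face; same axes as the door.
- short_door_mid (a point): Centre of that part, on the upper surface of the shorter door's hinge stile, half-way between the cups; z points up out of the surface.
- brush: Paint brush with wooden handle lying on the table, 190 mm long, 20 mm high. Leave alone. Origin: middle of its length, at the table.
- screwdriver: Black-handled screwdriver lying on the table, 190 mm long, 26 mm high. Leave alone. Origin: middle of its length, at the table.
- tape_roll: Roll of masking tape lying flat, 100 mm across, 25 mm high. Leave alone. Origin: centre of its underside.
- filler_tub: Small white filler tub with lid, 66 mm across, 62 mm high. Leave alone. Origin: centre of its underside.
- hinge: Steel cabinet hinge lying on the table, about 80 mm x 58 mm, 15 mm high. Leave alone. Origin: under its round cup, at the table.
- sanding_sponge: Dull purple sanding sponge, 100 x 68 x 26 mm. Leave alone. Origin: centre of its underside.
- scraper: Scraper with black handle and a flat steel blade, 200 mm long, 20 mm high. Leave alone. Origin: middle of its length, at the table.

How it is judged:
On the way, in this order (a step that is already met when the one before it is completed fails the run):
1. the slab drawer front is lightly touched in its middle (contact force between the fingers and drawer_front_spot above 0.5 N), for 0.08 s.
2. the longer framed door is lightly touched on its hinge stile between the cups (contact force between the fingers and tall_door_spot above 0.5 N), for 0.08 s.
3. the shorter framed door is lightly touched on its hinge stile between the cups (contact force between the fingers and short_door_spot above 0.5 N), for 0.08 s.
At the end, for the whole second after the job is handed in: All three fronts lie level and at rest on their stands, each within 8 mm of where it lay at the start and tilted less than 0.05 rad; none of the loose things has moved more than 12 mm (distance of each of drawer_front_mid, tall_door_mid, short_door_mid from where it was at the start of the episode below 0.008 m and angle between each of drawer_front_mid, tall_door_mid, short_door_mid's own z axis and vertical below 0.05 rad and linear speed of each of drawer_front, tall_door, short_door below 0.02 m/s and distance of each of brush, screwdriver, tape_roll, filler_tub, hinge, sanding_sponge, scraper from where it was at the start of the episode below 0.012 m); the robot touches nothing.
It fails at once if a front is pressed with more than 15 N (contact force between the fingers and drawer_front above 15 N or contact force between the fingers and tall_door above 15 N or contact force between the fingers and short_door above 15 N).
It fails at once if a front is touched elsewhere than on its named spot, or by the arm ((contact force between the fingers and drawer_front above 0.6 N and contact force between the fingers and drawer_front_spot below 0.1 N) or (contact force between the fingers and tall_door above 0.6 N and contact force between the fingers and tall_door_spot below 0.1 N) or (contact force between the fingers and short_door above 0.6 N and contact force between the fingers and short_door_spot below 0.1 N) or contact force between the arm and drawer_front above 0.6 N or contact force between the arm and tall_door above 0.6 N or contact force between the arm and short_door above 0.6 N).
It fails at once if a front is shifted, tipped or lifted (distance of any of drawer_front_mid, tall_door_mid, short_door_mid from where it was at the start of the episode above 0.008 m or angle between any of drawer_front_mid, tall_door_mid, short_door_mid's own z axis and vertical above 0.05 rad).
It fails at once if a loose thing lying around is disturbed (distance of any of brush, screwdriver, tape_roll, filler_tub, hinge, sanding_sponge, scraper from where it was at the start of the episode above 0.012 m).
It also fails if it takes over 54 s, if anything falls off the work surface, if the arm or the gripper's body presses on something with over 40 N, if the wrist force passes 120 N, or if a joint passes its speed limit or range.

### The arm

A 7-joint arm with a two-finger parallel gripper is mounted at the origin on the work surface. World frame = base frame: x ahead of the robot, y to its left, z up, the work surface at z = 0. Lengths are in m, angles in rad, forces in N, time in s.
With the tool pointing down it reaches from about 0.425 to 1.025 m from the base axis. Payload 3.6 kg.
Tool frame: the origin (TCP) lies between the finger pads; the fingertips stand 11 mm ahead of it and the grasp point (between the pads) lies 8 mm behind it; z points along the fingers, y is the line along which they close (so a half turn about z gives the same grasp; the last joint's range is limited). The gripper opens to 85 mm and grips with 20 to 120 N. Pads are 22 mm wide; open, the fingers measure 114 mm over their backs; the gripper's body (76 mm by 85 mm) begins 54 mm behind the grasp point. The pads swing forward as they close: fully open they stand 13 mm farther back than shut.
Start: joints at [-1.3, 0.591, 0.048, 1.609, -0.033, 0.943, -0.034], TCP at [0.259, 0.677, 0.242] pointing down, gripper open.
Joint ranges: [-2.69, 2.69], [-0.47, 2.24], [-1.27, 1.36], [0.19, 2.51], [-1.53, 4.68], [0.08, 2.07], [-3.09, 3.09]. Speed limits (rad/s): [2.57, 2.57, 3.14, 3.14, 3.14, 3.14, 3.14].

### API

Orientations are given as a unit quaternion [x, y, z, w].
In Python, from bench import * gives the robot as it stands. The module is installed in compiled form; this text tells all that it offers.
- The arm moves only by the tool arm_command, never from a script. Its argument "moves" is a list of rows, each an object with "dp": the shift along the tool's x, y, z normalised to -1 to 1, where 1 is 50 cm, a list of three; "yaw": the turn about the tool's z normalised to -1 to 1, where 1 is 1.5 rad; "fingers": the closure, from 0 (fully open) to 1 (shut). In form: [{"dp": [dx, dy, dz], "yaw": yaw, "fingers": fingers}, ...]. A call has 1 to 20 rows; each row is the pose to reach, as a shift and turn from the pose commanded when the call began, along the tool's axes at that moment; what a row does not reach only later rows make up. A row lasts 1/10 s, in which the tool goes at most 50 mm and 8.59 degrees, less where a joint would pass 70% of its speed; a pose out of reach is approached as far as the arm can. A call with a number of a shift or a turn outside -1 to 1 is refused whole. A call with a gripper value outside its range is refused whole. The fingers move at their own pace and stop on an object; "newtons" is the grip in N (left out, the last holds). Time passes only in rows, so rows that repeat a pose let the fingers close. It gives the time, the measured TCP pose, the force, the opening and the grip force at its end, in the units of the state.
- sense(): the state, without advancing time (a new reading comes with each control period).
- get_image(name): name is "scene" or "top" or "wrist"; returns the picture (480x640x3 uint8, red, green, blue); there is no depth.
- camera_params(name): a dict with "vertical_fov" (degrees; the focal length in pixels is half the picture's height over the tangent of half this angle, whatever the lens; pixels are square), "cx", "cy" (the principal point, pixels), "xyz" and "rotation" of the camera in the world; the wrist camera has in their place "tool_from_camera" (4x4, takes a point from camera to tool coordinates, whose origin is the TCP and whose axes are the flange's). Camera axes: x right, y up, looking along -z (the intrinsics and any distortion apply to the point x, -y, -z); pixel columns grow to the right and rows downward; lengths in m; the calibration is good to about 2 mm. A picture is of the moment at which its call begins: read the wrist's pose just before it. camera_params takes no time and is no camera call.
- sign_off(): hands the job in; it is judged then, once.
The state is a dict: "time_s": time; "joint_positions": joint angles; "dq": joint speeds; "joint_efforts": joint torques, N m; "tool_pos": TCP position; "eef_rot": TCP orientation; "wrist_force": force on the tool from outside, world axes, zero at the start; "torque": the same for the moment, N m; "finger_gap": finger opening in m; "finger_force": force on a finger pad.
Only numpy, scipy, OpenCV 4.12 (cv2) and the standard library are available. Lean on these libraries where they do the work, as an engineer would, in place of code of your own. Each camera call takes 0.05 s, during which the arm holds its last target. There are 200 camera calls.

## Working session

There is one attempt and no reset: what is moved stays moved. The work goes in short steps, Python scripts to look and compute and a tool call to move; the robot and the scene stay as the last step left them, time stands still between calls to the robot, and variables do not carry over. Pictures are saved under pics/ and viewed, at most 10 in all, crops included, and the job is handed in when it is done.

Besides the shell and the picture viewer there is one more tool, called after ">>>" as name(argument=value, ...), one argument or row to a line, values as JSON. arm_command: Moves the arm, as the interface text tells. Scaled input: -1 to 1 covers 50 cm each way for a shift and 1.5 rad each way for a turn. Its arguments: {"type":"object","properties":{"moves":{"type":"array"},"newtons":{"type":"number"}},"required":["moves"]}

```bash
mkdir -p pics; python3 - <<'E'
from bench import *
import cv2
for n in ("top","scene"):
    cv2.imwrite(f"pics/{n}0.png",get_image(n)[:,:,::-1]); print(n,camera_params(n))
print(camera_params("wrist")); print(sense())
E
```

```text
top {'vertical_fov': 54.33072259786971, 'cx': 319.11658515299445, 'cy': 248.7047730524103, 'xyz': array([0.51674013, 0.01908257, 1.29366192]), 'rotation': array([-0.00581707,  0.02246855,  0.71431268, -0.69944172])}
scene {'vertical_fov': 46.95585926251469, 'cx': 322.62480360275697, 'cy': 247.03184401336574, 'xyz': array([1.09478701, 0.54882865, 1.19594595]), 'rotation': array([0.10648442, 0.26627276, 0.88810402, 0.35920904])}
{'vertical_fov': 60.48251572371277, 'cx': 316.6286882377718, 'cy': 238.69621668349023, 'tool_from_camera': array([[-3.64141279e-04,  9.46233622e-01,  3.23483847e-01,
         8.24246685e-02],
       [ 9.99999844e-01,  2.07558119e-04,  5.18550628e-04,
        -9.03765892e-04],
       [ 4.23528340e-04,  3.23483985e-01, -9.46233550e-01,
        -1.30336176e-01],
       [ 0.00000000e+00,  0.00000000e+00,  0.00000000e+00,
         1.00000000e+00]])}
{'time_s': 0.1, 'joint_positions': array([-1.29948537,  0.59200872,  0.04826805,  1.60970737, -0.03329144,
        0.94273579, -0.03366945]), 'dq': array([-8.37568406e-05, -9.82825715e-04,  2.25535577e-03, -3.88195449e-03,
        1.89181300e-04, -3.94354056e-04,  1.43692276e-03]), 'joint_efforts': array([ 4.91906088e-03, -5.49995363e+01,  1.55329842e+00, -1.98823267e+01,
        9.68737935e-03,  3.78542289e-03, -9.01106091e-06]), 'tool_pos': array([0.25836688, 0.6766079 , 0.24126276]), 'eef_rot': array([ 1.81323965e-01,  9.83422881e-01, -1.01858688e-03, -1.36691842e-04]), 'wrist_force': array([-1.32817161, -0.43185498, -0.73869769]), 'torque': array([-0.0283973 ,  0.01973986,  0.05352198]), 'finger_force': 0.0, 'finger_gap': 0.08530359503693825}
```

View pics/top0.png

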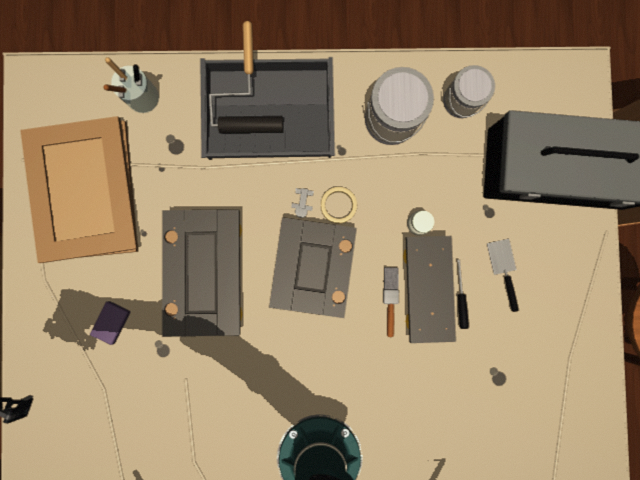

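The top view shows the tall door on the left, with its cups at (172,237) and (172,309). The short door is in the centre, with cups at (346,245) and (338,297). The drawer front is on the right, around (430,287). I'll measure these properly by casting rays onto z = 0.064.

```bash
cat > h.py <<'E'
import numpy as np, cv2
from scipy.spatial.transform import Rotation as R
def ray(uv,P,T=None):
    f=240/np.tan(np.radians(P["vertical_fov"]/2))
    d=np.array([(uv[0]-P["cx"])/f,-(uv[1]-P["cy"])/f,-1])
    if T is not None: return T[:3,3],T[:3,:3]@d
    return P["xyz"],R.from_quat(P["rotation"]).as_matrix()@d
def plane(uv,z,P,T=None):
    o,d=ray(uv,P,T); return o+d*(z-o[2])/d[2]
def wristT(s,P):
    T=np.eye(4);T[:3,:3]=R.from_quat(s["eef_rot"]).as_matrix();T[:3,3]=s["tool_pos"]
    return T@P["tool_from_camera"]
E
python3 - <<'E'
from bench import *
from h import *
P=camera_params("top"); im=cv2.imread("pics/top0.png")
hsv=cv2.cvtColor(im,cv2.COLOR_BGR2HSV)
cup=cv2.inRange(hsv,(5,80,100),(20,255,255))
n,_,st,c=cv2.connectedComponentsWithStats(cup)
for i in range(1,n):
    x,y,w,h,a=st[i]
    if a>60 and 150<c[i][0]<460 and 200<c[i][1]<350: print("cup",c[i].round(1),a,w,h,plane(c[i],.064,P).round(4))
dark=((hsv[:,:,2]<115)&(hsv[:,:,1]<90)).astype(np.uint8)
dark[:215]=0;dark[350:]=0;dark[:,:403]=0;dark[:,458:]=0
cs,_=cv2.findContours(dark,cv2.RETR_EXTERNAL,cv2.CHAIN_APPROX_NONE)
c=max(cs,key=cv2.contourArea); b=cv2.minAreaRect(c); print("drawer",b)
q=np.array([plane(p,.064,P) for p in cv2.boxPoints(b)]); print(q.round(3),np.linalg.norm(np.diff(q,axis=0),axis=1),plane(b[0],.064,P))
print("base?",plane((320,460),0.3,P))
E
```

```text
cup [318.9 212.7] 146 30 36 [ 0.6607 -0.0119  0.064 ]
cup [339.8 204.9] 134 28 29 [ 0.6804 -0.0677  0.064 ]
cup [214.4 212.9] 298 74 43 [0.6655 0.2627 0.064 ]
cup [348.7 221.4] 65 18 17 [ 0.6361 -0.0902  0.064 ]
cup [171.5 236.6] 140 13 17 [0.6052 0.375  0.064 ]
cup [436.  232.7] 101 23 6 [ 0.6018 -0.3212  0.064 ]
cup [404.8 278.9] 284 14 106 [ 0.4813 -0.2346  0.064 ]
cup [344.9 246. ] 143 13 16 [ 0.5715 -0.0785  0.064 ]
cup [241.7 293.1] 184 4 85 [0.4538 0.1943 0.064 ]
cup [338.  296.6] 136 13 13 [ 0.4389 -0.0573  0.064 ]
cup [171.4 308.5] 123 13 12 [0.4181 0.377  0.064 ]
cup [390.3 320.9] 269 9 34 [ 0.3723 -0.1933  0.064 ]
drawer ((427.8493347167969, 278.0827331542969), (127.52110290527344, 48.81006622314453), 87.79740142822266)
[[ 0.65  -0.229  0.064]
 [ 0.652 -0.36   0.064]
 [ 0.316 -0.362  0.064]
 [ 0.314 -0.233  0.064]] [0.13031805 0.33638127 0.12891577] [ 0.48216446 -0.29577408  0.064     ]
base? [0.11458108 0.00289949 0.3       ]
```

View pics/scene0.png

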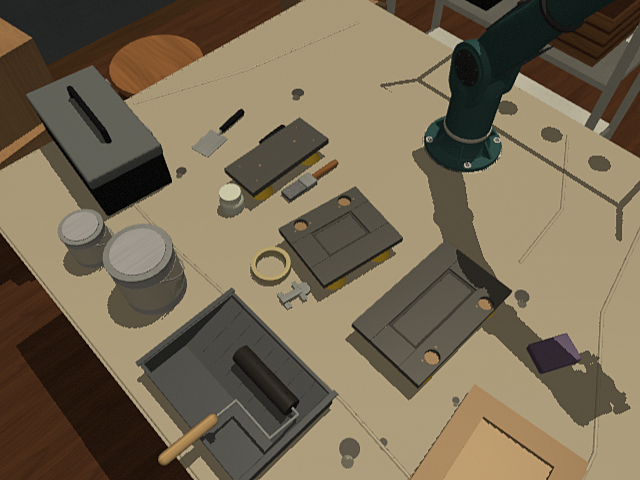

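The scene view confirms the layout, and the cup spacings come out at 187 and 134 mm against 190 and 136 expected. I'll fly over the tall door towards the drawer, taking wrist views on the way.

>>> arm_command(
  moves=[
    {"dp": [-0.69, -0.38, 0], "yaw": 0, "fingers": 1},
    {"dp": [-0.69, -0.38, 0], "yaw": 0, "fingers": 1},
    {"dp": [-0.69, -0.38, 0], "yaw": 0, "fingers": 1},
    {"dp": [-0.69, -0.38, 0], "yaw": 0, "fingers": 1},
    {"dp": [-0.69, -0.38, 0], "yaw": 0, "fingers": 1},
    {"dp": [-0.69, -0.38, 0], "yaw": 0, "fingers": 1},
    {"dp": [-0.69, -0.38, 0], "yaw": 0, "fingers": 1},
    {"dp": [-0.69, -0.38, 0], "yaw": 0, "fingers": 1},
    {"dp": [-0.69, -0.38, 0], "yaw": 0, "fingers": 1},
    {"dp": [-0.69, -0.38, 0], "yaw": 0, "fingers": 1},
    {"dp": [-0.69, -0.38, 0], "yaw": 0, "fingers": 1},
    {"dp": [-0.69, -0.38, 0], "yaw": 0, "fingers": 1},
  ],
)

```text
time_s: 1.3
tool_pos: [0.5115, 0.3788, 0.2421]
eef_rot: [0.18, 0.984, 0.0, -0.001]
wrist_force: [-0.6, 0.5, 0.4]
finger_gap: 0.0005
finger_force: 0.0
```

```bash
python3 - <<'E'
from bench import *
import cv2
s=sense();cv2.imwrite("pics/w1.png",get_image("wrist")[:,:,::-1]);print(s)
import pickle;pickle.dump(s,open("s1.pkl","wb"))
E
```

```text
{'time_s': 1.3, 'joint_positions': array([-0.75509049,  0.47967535,  0.06650033,  1.81949921, -0.04266021,
        0.84416532,  0.54196646]), 'dq': array([-0.00319426, -0.00168931,  0.00472305, -0.00013461,  0.00139756,
       -0.00076661,  0.00122252]), 'joint_efforts': array([ 6.23100568e-01, -4.72679543e+01,  1.77554570e+00, -1.82945091e+01,
        2.97654618e-02,  4.69486637e-03, -1.35854552e-03]), 'tool_pos': array([0.51150203, 0.37875731, 0.24206916]), 'eef_rot': array([ 1.79578811e-01,  9.83743385e-01,  2.37028975e-04, -5.89330648e-04]), 'wrist_force': array([-0.56360922,  0.51198132,  0.35595321]), 'torque': array([ 0.05990224,  0.01252722, -0.01412715]), 'finger_force': 0.0, 'finger_gap': 0.0005211533719960697}
```

View pics/w1.png

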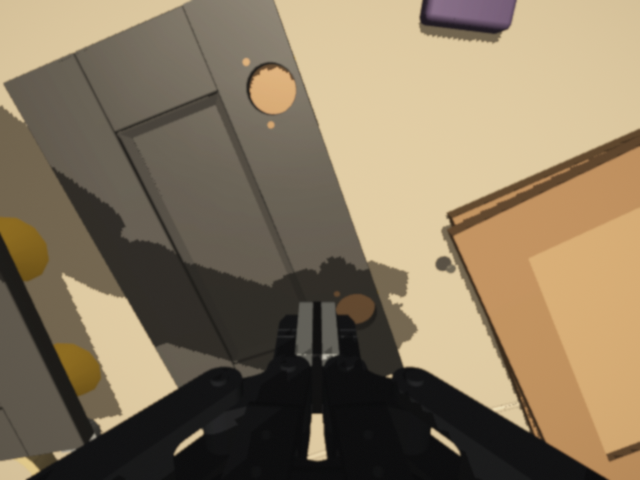

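The wrist view shows the tall door with its cups at about (273,90) and (356,308), and the stile's outer edge to their right.

```bash
python3 - <<'E'
from bench import *
from h import *
import pickle
s=pickle.load(open("s1.pkl","rb"));P=camera_params("wrist");T=wristT(s,P)
a,b=plane((273,89),.064,P,T),plane((356,309),.064,P,T)
print(a,b,np.linalg.norm(a-b),(a+b)/2)
for e in [(274,0),(400,370),(215,90),(300,270)]: print(plane(e,.064,P,T))
M=R.from_quat(s["eef_rot"]).as_matrix()
print((M.T@(np.array([.458,-.302,.242])-s["tool_pos"]))/.5)
E
```

```text
[0.4173785  0.38039132 0.064     ] [0.60253228 0.37862101 0.064     ] 0.18516224255515276 [0.50995539 0.37950617 0.064     ]
[0.36654438 0.40233797 0.064     ]
[0.67384024 0.39543492 0.064     ]
[0.40352935 0.341889   0.064     ]
[0.55280285 0.34759802 0.064     ]
[-3.80946154e-01 -1.31150736e+00 -6.69847305e-04]
```

>>> arm_command(
  moves=[
    {"dp": [-0.19, -0.655, 0], "yaw": 0, "fingers": 1},
    {"dp": [-0.19, -0.655, 0], "yaw": 0, "fingers": 1},
    {"dp": [-0.19, -0.655, 0], "yaw": 0, "fingers": 1},
    {"dp": [-0.19, -0.655, 0], "yaw": 0, "fingers": 1},
    {"dp": [-0.19, -0.655, 0], "yaw": 0, "fingers": 1},
    {"dp": [-0.19, -0.655, 0], "yaw": 0, "fingers": 1},
    {"dp": [-0.19, -0.655, 0], "yaw": 0, "fingers": 1},
    {"dp": [-0.19, -0.655, 0], "yaw": 0, "fingers": 1},
    {"dp": [-0.19, -0.655, 0], "yaw": 0, "fingers": 1},
  ],
)

```text
time_s: 2.25
tool_pos: [0.4851, 0.0369, 0.2425]
eef_rot: [0.182, 0.983, 0.0, 0.0]
wrist_force: [-0.1, 0.2, 0.0]
finger_gap: -0.0001
finger_force: 0.0
```

>>> arm_command(
  moves=[
    {"dp": [-0.19, -0.655, 0], "yaw": 0, "fingers": 1},
    {"dp": [-0.19, -0.655, 0], "yaw": 0, "fingers": 1},
    {"dp": [-0.19, -0.655, 0], "yaw": 0, "fingers": 1},
    {"dp": [-0.19, -0.655, 0], "yaw": 0, "fingers": 1},
    {"dp": [-0.19, -0.655, 0], "yaw": 0, "fingers": 1},
    {"dp": [-0.19, -0.655, 0], "yaw": 0, "fingers": 1},
    {"dp": [-0.19, -0.655, 0], "yaw": 0, "fingers": 1},
    {"dp": [-0.19, -0.655, 0], "yaw": 0, "fingers": 1},
    {"dp": [-0.19, -0.655, 0], "yaw": 0, "fingers": 1},
    {"dp": [-0.19, -0.655, 0], "yaw": 0, "fingers": 1},
    {"dp": [-0.19, -0.655, 0], "yaw": 0, "fingers": 1},
  ],
)

```text
time_s: 3.35
tool_pos: [0.4581, -0.3002, 0.2421]
eef_rot: [0.179, 0.984, 0.001, -0.0]
wrist_force: [-0.6, -0.2, 0.4]
finger_gap: -0.0004
finger_force: 0.0
```

```bash
python3 - <<'E'
from bench import *
import cv2
s=sense();cv2.imwrite("pics/w2.png",get_image("wrist")[:,:,::-1]);print(s["joint_positions"],s["tool_pos"])
import pickle;pickle.dump(s,open("s2.pkl","wb"))
E
```

```text
[ 0.33687026  0.37550673  0.21058212  2.01683714 -0.11303189  0.76066022
  1.82588438] [ 0.45813851 -0.30024736  0.2421288 ]
```

View pics/w2.png

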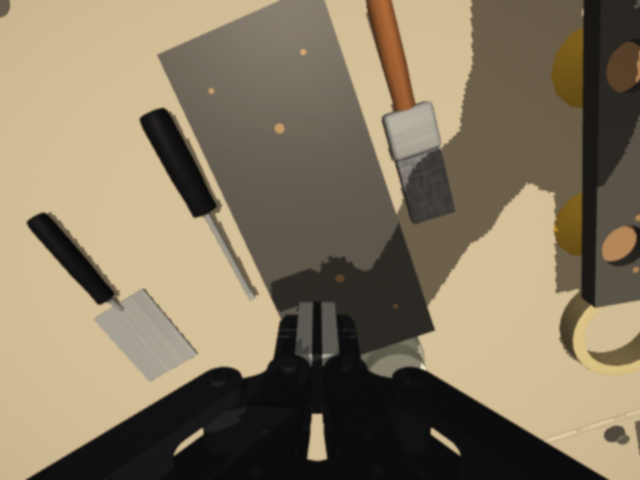

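The wrist view shows the drawer front with corners near (158,55), (322,0) and (434,330). Its holes are at (279,128), (340,278), (211,91), (303,52) and (396,306).

```bash
python3 - <<'E'
from bench import *
from h import *
import pickle
s=pickle.load(open("s2.pkl","rb"));P=camera_params("wrist");T=wristT(s,P)
n=["TL","TR","BR","h1","h2","c1","c2","c3"]
q={k:plane(e,.064,P,T) for k,e in zip(n,[(158,55),(322,0),(434,330),(279,128),(340,278),(211,91),(303,52),(396,306)])}
for k in q: print(k,q[k].round(4))
d=lambda a,b:np.linalg.norm(q[a]-q[b])
print(d("TL","TR"),d("TR","BR"),d("h1","h2"))
for a,b in [("TL","BR"),("h1","h2"),("c1","c3")]: print(a,b,(q[a]+q[b])/2)
M=R.from_quat(s["eef_rot"]).as_matrix(); print(M.round(3))
c=(q["TL"]+q["BR"])/2; c[2]=.11; print("dp",M.T@(c-s["tool_pos"])/.5)
E
```

```text
TL [ 0.3161 -0.3641  0.064 ]
TR [ 0.3246 -0.247   0.064 ]
BR [ 0.5922 -0.2442  0.064 ]
h1 [ 0.3903 -0.3048  0.064 ]
h2 [ 0.5179 -0.3032  0.064 ]
c1 [ 0.35  -0.34   0.064]
c2 [ 0.3494 -0.2702  0.064 ]
c3 [ 0.5586 -0.2679  0.064 ]
0.11736267742217123 0.2676267120369647 0.12757920380580404
TL BR [ 0.45411219 -0.30413525  0.064     ]
h1 h2 [ 0.45408047 -0.30399506  0.064     ]
c1 c3 [ 0.4543131  -0.30395873  0.064     ]
[[-0.936  0.352 -0.   ]
 [ 0.352  0.936  0.001]
 [ 0.     0.001 -1.   ]]
dp [ 0.00467545 -0.01043133  0.26424745]
```

>>> arm_command(
  moves=[
    {"dp": [0.005, -0.01, 0.1], "yaw": 0, "fingers": 1},
    {"dp": [0.005, -0.01, 0.2], "yaw": 0, "fingers": 1},
    {"dp": [0.005, -0.01, 0.26], "yaw": 0, "fingers": 1},
    {"dp": [0.005, -0.01, 0.29], "yaw": 0, "fingers": 1},
    {"dp": [0.005, -0.01, 0.31], "yaw": 0, "fingers": 1},
    {"dp": [0.005, -0.01, 0.318], "yaw": 0, "fingers": 1},
    {"dp": [0.005, -0.01, 0.318], "yaw": 0, "fingers": 1},
    {"dp": [0.005, -0.01, 0.318], "yaw": 0, "fingers": 1},
  ],
)

```text
time_s: 4.2
tool_pos: [0.4537, -0.307, 0.0842]
eef_rot: [0.181, 0.983, -0.0, 0.001]
wrist_force: [-0.5, -0.7, 0.8]
finger_gap: -0.0003
finger_force: 0.0
```

>>> arm_command(
  moves=[
    {"dp": [0, 0, 0.003], "yaw": 0, "fingers": 1},
    {"dp": [0, 0, 0.006], "yaw": 0, "fingers": 1},
    {"dp": [0, 0, 0.008], "yaw": 0, "fingers": 1},
    {"dp": [0, 0, 0.01], "yaw": 0, "fingers": 1},
    {"dp": [0, 0, 0.01], "yaw": 0, "fingers": 1},
  ],
)

```text
time_s: 4.7
tool_pos: [0.4528, -0.3067, 0.0782]
eef_rot: [0.181, 0.983, 0.0, -0.0]
wrist_force: [0.5, -0.1, 0.4]
finger_gap: -0.0001
finger_force: 0.0
```

```bash
python3 -c "
from bench import *
s=sense();print(s['tool_pos'],s['wrist_force'],s['torque'])"
```

```text
[ 0.4528347  -0.30670257  0.07823979] [ 0.49078415 -0.05668003  0.35366169] [ 0.00602208 -0.0573533  -0.02772508]
```

>>> arm_command(
  moves=[
    {"dp": [0, 0, 0.002], "yaw": 0, "fingers": 1},
    {"dp": [0, 0, 0.004], "yaw": 0, "fingers": 1},
    {"dp": [0, 0, 0.004], "yaw": 0, "fingers": 1},
  ],
)

```text
time_s: 5.0
tool_pos: [0.4528, -0.3067, 0.0761]
eef_rot: [0.181, 0.983, 0.0, -0.0]
wrist_force: [0.5, 0.4, -0.2]
finger_gap: 0.0003
finger_force: 0.0
```

>>> arm_command(
  moves=[
    {"dp": [0, 0, 0.002], "yaw": 0, "fingers": 1},
    {"dp": [0, 0, 0.002], "yaw": 0, "fingers": 1},
  ],
)

```text
time_s: 5.2
tool_pos: [0.4528, -0.3067, 0.0752]
eef_rot: [0.181, 0.983, 0.0, -0.0]
wrist_force: [-0.7, 0.1, 0.0]
finger_gap: 0.0001
finger_force: 0.0
```

>>> arm_command(
  moves=[
    {"dp": [0, 0, 0.001], "yaw": 0, "fingers": 1},
    {"dp": [0, 0, 0.001], "yaw": 0, "fingers": 1},
  ],
)

```text
time_s: 5.4
tool_pos: [0.4529, -0.3067, 0.0748]
eef_rot: [0.181, 0.983, 0.0, -0.0]
wrist_force: [0.5, 0.7, -0.4]
finger_gap: -0.0002
finger_force: 0.0
```

>>> arm_command(
  moves=[
    {"dp": [0, 0, 0.001], "yaw": 0, "fingers": 1},
    {"dp": [0, 0, 0.001], "yaw": 0, "fingers": 1},
  ],
)

```text
time_s: 5.6
tool_pos: [0.453, -0.3068, 0.0744]
eef_rot: [0.181, 0.983, -0.0, 0.0]
wrist_force: [0.7, -0.0, 1.0]
finger_gap: -0.0
finger_force: 0.5
```

>>> arm_command(
  moves=[
    {"dp": [0, 0, 0.001], "yaw": 0, "fingers": 1},
    {"dp": [0, 0, 0.001], "yaw": 0, "fingers": 1},
    {"dp": [0, 0, 0.001], "yaw": 0, "fingers": 1},
  ],
)

```text
time_s: 5.9
tool_pos: [0.453, -0.3068, 0.074]
eef_rot: [0.181, 0.983, -0.0, 0.0]
wrist_force: [-0.1, 0.2, 3.4]
finger_gap: -0.0003
finger_force: 1.7
```

```bash
python3 -c "
from bench import *
s=sense();print(s['tool_pos'],s['wrist_force'],s['torque'],s['finger_force'])"
```

```text
[ 0.45297671 -0.30682315  0.07404856] [-0.08049331  0.2274224   3.44706497] [ 0.0715028   0.08997039 -0.05148289] 1.671316735446453
```

Contact with the drawer front: 3.4 N held. I'll lift and return to the tall door.

>>> arm_command(
  moves=[
    {"dp": [0, 0, 0], "yaw": 0, "fingers": 1},
    {"dp": [0, 0, -0.04], "yaw": 0, "fingers": 1},
    {"dp": [0, 0, -0.14], "yaw": 0, "fingers": 1},
    {"dp": [0, 0, -0.2], "yaw": 0, "fingers": 1},
    {"dp": [0.185, 0.658, -0.2], "yaw": 0, "fingers": 1},
    {"dp": [0.185, 0.658, -0.2], "yaw": 0, "fingers": 1},
    {"dp": [0.185, 0.658, -0.2], "yaw": 0, "fingers": 1},
    {"dp": [0.185, 0.658, -0.2], "yaw": 0, "fingers": 1},
    {"dp": [0.185, 0.658, -0.2], "yaw": 0, "fingers": 1},
    {"dp": [0.185, 0.658, -0.2], "yaw": 0, "fingers": 1},
    {"dp": [0.185, 0.658, -0.2], "yaw": 0, "fingers": 1},
    {"dp": [0.185, 0.658, -0.2], "yaw": 0, "fingers": 1},
    {"dp": [0.185, 0.658, -0.2], "yaw": 0, "fingers": 1},
  ],
)

```text
time_s: 7.2
tool_pos: [0.4837, 0.0349, 0.1735]
eef_rot: [0.18, 0.984, -0.0, -0.0]
wrist_force: [0.2, -0.4, -0.4]
finger_gap: 0.0001
finger_force: 0.0
```

>>> arm_command(
  moves=[
    {"dp": [0.185, 0.658, 0], "yaw": 0, "fingers": 1},
    {"dp": [0.185, 0.658, 0], "yaw": 0, "fingers": 1},
    {"dp": [0.185, 0.658, 0], "yaw": 0, "fingers": 1},
    {"dp": [0.185, 0.658, 0], "yaw": 0, "fingers": 1},
    {"dp": [0.185, 0.658, 0], "yaw": 0, "fingers": 1},
    {"dp": [0.185, 0.658, 0], "yaw": 0, "fingers": 1},
    {"dp": [0.185, 0.658, 0], "yaw": 0, "fingers": 1},
    {"dp": [0.185, 0.658, 0], "yaw": 0, "fingers": 1},
    {"dp": [0.185, 0.658, 0], "yaw": 0, "fingers": 1},
    {"dp": [0.185, 0.658, 0], "yaw": 0, "fingers": 1},
  ],
)

```text
time_s: 8.2
tool_pos: [0.5157, 0.3704, 0.1734]
eef_rot: [0.183, 0.983, -0.001, 0.0]
wrist_force: [-0.7, -0.6, 0.2]
finger_gap: -0.0002
finger_force: 0.0
```

>>> arm_command(
  moves=[
    {"dp": [0.01, 0.002, 0.09], "yaw": 0, "fingers": 1},
    {"dp": [0.01, 0.002, 0.14], "yaw": 0, "fingers": 1},
    {"dp": [0.01, 0.002, 0.17], "yaw": 0, "fingers": 1},
    {"dp": [0.01, 0.002, 0.184], "yaw": 0, "fingers": 1},
    {"dp": [0.01, 0.002, 0.188], "yaw": 0, "fingers": 1},
    {"dp": [0.01, 0.002, 0.188], "yaw": 0, "fingers": 1},
    {"dp": [0.01, 0.002, 0.188], "yaw": 0, "fingers": 1},
  ],
)

```text
time_s: 8.9
tool_pos: [0.5114, 0.377, 0.081]
eef_rot: [0.182, 0.983, 0.001, 0.001]
wrist_force: [-0.5, 0.4, -0.4]
finger_gap: -0.0003
finger_force: 0.0
```

>>> arm_command(
  moves=[
    {"dp": [0, 0, 0.002], "yaw": 0, "fingers": 1},
    {"dp": [0, 0, 0.004], "yaw": 0, "fingers": 1},
    {"dp": [0, 0, 0.006], "yaw": 0, "fingers": 1},
    {"dp": [0, 0, 0.006], "yaw": 0, "fingers": 1},
    {"dp": [0, 0, 0.006], "yaw": 0, "fingers": 1},
  ],
)

```text
time_s: 9.4
tool_pos: [0.5104, 0.3767, 0.0768]
eef_rot: [0.181, 0.983, 0.0, 0.0]
wrist_force: [-0.2, -0.1, -0.4]
finger_gap: -0.0001
finger_force: 0.0
```

>>> arm_command(
  moves=[
    {"dp": [0, 0, 0.002], "yaw": 0, "fingers": 1},
    {"dp": [0, 0, 0.004], "yaw": 0, "fingers": 1},
    {"dp": [0, 0, 0.004], "yaw": 0, "fingers": 1},
  ],
)

```text
time_s: 9.7
tool_pos: [0.5104, 0.3766, 0.0746]
eef_rot: [0.181, 0.983, -0.0, -0.0]
wrist_force: [0.0, -0.7, -0.6]
finger_gap: 0.0
finger_force: 0.0
```

>>> arm_command(
  moves=[
    {"dp": [0, 0, 0.001], "yaw": 0, "fingers": 1},
    {"dp": [0, 0, 0.001], "yaw": 0, "fingers": 1},
    {"dp": [0, 0, 0.001], "yaw": 0, "fingers": 1},
  ],
)

```text
time_s: 10.0
tool_pos: [0.5105, 0.3767, 0.0743]
eef_rot: [0.181, 0.983, -0.0, 0.0]
wrist_force: [1.0, 0.2, -0.4]
finger_gap: -0.0001
finger_force: 0.1
```

>>> arm_command(
  moves=[
    {"dp": [0, 0, 0.001], "yaw": 0, "fingers": 1},
    {"dp": [0, 0, 0.001], "yaw": 0, "fingers": 1},
    {"dp": [0, 0, 0.001], "yaw": 0, "fingers": 1},
  ],
)

```text
time_s: 10.3
tool_pos: [0.5105, 0.3768, 0.0739]
eef_rot: [0.181, 0.983, 0.0, 0.0]
wrist_force: [-0.3, 0.9, 0.6]
finger_gap: -0.0002
finger_force: 0.6
```

>>> arm_command(
  moves=[
    {"dp": [0, 0, 0.001], "yaw": 0, "fingers": 1},
    {"dp": [0, 0, 0.001], "yaw": 0, "fingers": 1},
    {"dp": [0, 0, 0.001], "yaw": 0, "fingers": 1},
  ],
)

```text
time_s: 10.6
tool_pos: [0.5105, 0.3768, 0.0735]
eef_rot: [0.181, 0.983, 0.0, 0.0]
wrist_force: [-1.0, 0.6, 2.2]
finger_gap: -0.0002
finger_force: 1.3
```

>>> arm_command(
  moves=[
    {"dp": [0, 0, 0.001], "yaw": 0, "fingers": 1},
    {"dp": [0, 0, 0.001], "yaw": 0, "fingers": 1},
    {"dp": [0, 0, 0.001], "yaw": 0, "fingers": 1},
  ],
)

```text
time_s: 10.9
tool_pos: [0.5105, 0.3768, 0.073]
eef_rot: [0.181, 0.983, 0.0, 0.0]
wrist_force: [-0.3, -0.4, 4.5]
finger_gap: 0.0002
finger_force: 2.0
```

Tall door touched at 4.5 N. Next I'll look at the short door from above.

>>> arm_command(
  moves=[
    {"dp": [0, 0, -0.04], "yaw": 0, "fingers": 1},
    {"dp": [0, 0, -0.14], "yaw": 0, "fingers": 1},
    {"dp": [0, 0, -0.24], "yaw": 0, "fingers": 1},
    {"dp": [0, 0, -0.34], "yaw": 0, "fingers": 1},
    {"dp": [-0.304, -0.837, -0.34], "yaw": 0, "fingers": 1},
    {"dp": [-0.304, -0.837, -0.34], "yaw": 0, "fingers": 1},
    {"dp": [-0.304, -0.837, -0.34], "yaw": 0, "fingers": 1},
    {"dp": [-0.304, -0.837, -0.34], "yaw": 0, "fingers": 1},
    {"dp": [-0.304, -0.837, -0.34], "yaw": 0, "fingers": 1},
    {"dp": [-0.304, -0.837, -0.34], "yaw": 0, "fingers": 1},
    {"dp": [-0.304, -0.837, -0.34], "yaw": 0, "fingers": 1},
    {"dp": [-0.304, -0.837, -0.34], "yaw": 0, "fingers": 1},
    {"dp": [-0.304, -0.837, -0.34], "yaw": 0, "fingers": 1},
    {"dp": [-0.304, -0.837, -0.34], "yaw": 0, "fingers": 1},
    {"dp": [-0.304, -0.837, -0.34], "yaw": 0, "fingers": 1},
    {"dp": [-0.304, -0.837, -0.34], "yaw": 0, "fingers": 1},
  ],
)

```text
time_s: 12.5
tool_pos: [0.5032, -0.0671, 0.2424]
eef_rot: [0.18, 0.984, 0.0, -0.0]
wrist_force: [0.1, 0.2, 0.4]
finger_gap: -0.0004
finger_force: 0.0
```

```bash
python3 - <<'E'
from bench import *
import cv2
s=sense();cv2.imwrite("pics/w3.png",get_image("wrist")[:,:,::-1]);print(s["tool_pos"])
import pickle;pickle.dump(s,open("s3.pkl","wb"))
E
```

```text
[ 0.5031575  -0.06712003  0.2424471 ]
```

View pics/w3.png

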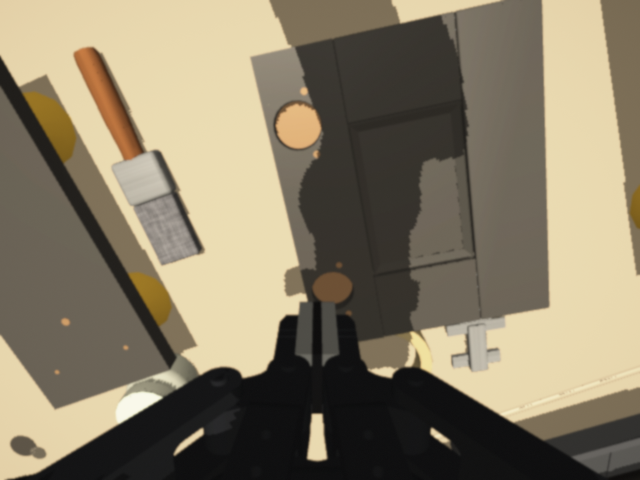

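The short door's cups are at (298,126) and (332,288). The stile runs from the left edge, about (283,200), to the joint line, about (362,200).

```bash
python3 - <<'E'
from bench import *
from h import *
import pickle
s=pickle.load(open("s3.pkl","rb"));P=camera_params("wrist");T=wristT(s,P)
a,b=plane((298,126),.064,P,T),plane((332,289),.064,P,T)
print(a,b,np.linalg.norm(a-b),(a+b)/2)
e,f=plane((283,200),.064,P,T),plane((362,200),.064,P,T)
u=(b-a)/np.linalg.norm(b-a)
for p in (e,f): print(p, np.cross(u,p-a)[2])
m=(a+b)/2
n=np.cross([0,0,1],u); off=np.mean([np.cross(u,p-a)[2] for p in (e,f)])
c=m+n*off; c[2]=.0805; print(c, R.from_quat(s["eef_rot"]).as_matrix().T@(c-s["tool_pos"])/.5)
E
```

```text
[ 0.43881663 -0.05816626  0.064     ] [ 0.56991086 -0.07995276  0.064     ] 0.13289224156032742 [ 0.50436374 -0.06905951  0.064     ]
[ 0.48577385 -0.08919996  0.064     ] -0.022915596160908575
[ 0.5073343  -0.03248624  0.064     ] 0.03656543506045905
[ 0.50548263 -0.06232693  0.0805    ] [-0.00118767  0.01046339  0.32389825]
```

>>> arm_command(
  moves=[
    {"dp": [0, 0.01, 0.1], "yaw": 0, "fingers": 1},
    {"dp": [0, 0.01, 0.2], "yaw": 0, "fingers": 1},
    {"dp": [0, 0.01, 0.26], "yaw": 0, "fingers": 1},
    {"dp": [0, 0.01, 0.3], "yaw": 0, "fingers": 1},
    {"dp": [0, 0.01, 0.318], "yaw": 0, "fingers": 1},
    {"dp": [0, 0.01, 0.324], "yaw": 0, "fingers": 1},
    {"dp": [0, 0.01, 0.324], "yaw": 0, "fingers": 1},
    {"dp": [0, 0.01, 0.324], "yaw": 0, "fingers": 1},
  ],
)

```text
time_s: 13.35
tool_pos: [0.5059, -0.0636, 0.0818]
eef_rot: [0.181, 0.983, 0.0, 0.001]
wrist_force: [-0.1, -0.2, 0.1]
finger_gap: 0.0001
finger_force: 0.0
```

>>> arm_command(
  moves=[
    {"dp": [0, 0, 0.002], "yaw": 0, "fingers": 1},
    {"dp": [0, 0, 0.004], "yaw": 0, "fingers": 1},
    {"dp": [0, 0, 0.006], "yaw": 0, "fingers": 1},
    {"dp": [0, 0, 0.008], "yaw": 0, "fingers": 1},
    {"dp": [0, 0, 0.008], "yaw": 0, "fingers": 1},
  ],
)

```text
time_s: 13.85
tool_pos: [0.5049, -0.0639, 0.0768]
eef_rot: [0.181, 0.983, 0.0, -0.0]
wrist_force: [-0.7, 0.0, -0.0]
finger_gap: -0.0001
finger_force: 0.0
```

>>> arm_command(
  moves=[
    {"dp": [0, 0, 0.002], "yaw": 0, "fingers": 1},
    {"dp": [0, 0, 0.004], "yaw": 0, "fingers": 1},
    {"dp": [0, 0, 0.005], "yaw": 0, "fingers": 1},
    {"dp": [0, 0, 0.005], "yaw": 0, "fingers": 1},
  ],
)

```text
time_s: 14.25
tool_pos: [0.5049, -0.0639, 0.0742]
eef_rot: [0.181, 0.983, -0.0, -0.0]
wrist_force: [-0.5, 0.0, 1.6]
finger_gap: -0.0001
finger_force: 0.4
```

>>> arm_command(
  moves=[
    {"dp": [0, 0, 0.001], "yaw": 0, "fingers": 1},
    {"dp": [0, 0, 0.001], "yaw": 0, "fingers": 1},
    {"dp": [0, 0, 0.001], "yaw": 0, "fingers": 1},
  ],
)

```text
time_s: 14.55
tool_pos: [0.5049, -0.0639, 0.0739]
eef_rot: [0.181, 0.983, -0.0, 0.0]
wrist_force: [-0.7, -0.2, 1.1]
finger_gap: -0.0002
finger_force: 0.9
```

>>> arm_command(
  moves=[
    {"dp": [0, 0, 0.001], "yaw": 0, "fingers": 1},
    {"dp": [0, 0, 0.001], "yaw": 0, "fingers": 1},
    {"dp": [0, 0, 0.001], "yaw": 0, "fingers": 1},
  ],
)

```text
time_s: 14.85
tool_pos: [0.5049, -0.0639, 0.0734]
eef_rot: [0.181, 0.983, -0.0, 0.0]
wrist_force: [-0.4, -0.7, 3.2]
finger_gap: 0.0
finger_force: 1.7
```

Short door touched at 3.2 N. Lifting clear.

>>> arm_command(
  moves=[
    {"dp": [0, 0, 0], "yaw": 0, "fingers": 1},
    {"dp": [0, 0, -0.04], "yaw": 0, "fingers": 1},
    {"dp": [0, 0, -0.14], "yaw": 0, "fingers": 1},
    {"dp": [0, 0, -0.24], "yaw": 0, "fingers": 1},
    {"dp": [0, 0, -0.34], "yaw": 0, "fingers": 1},
    {"dp": [0, 0, -0.34], "yaw": 0, "fingers": 1},
    {"dp": [0, 0, -0.34], "yaw": 0, "fingers": 1},
    {"dp": [0, 0, -0.34], "yaw": 0, "fingers": 1},
  ],
)

```text
time_s: 15.65
tool_pos: [0.5039, -0.0634, 0.2422]
eef_rot: [0.181, 0.983, -0.0, -0.001]
wrist_force: [0.1, -0.8, -0.1]
finger_gap: -0.0003
finger_force: 0.0
```

```bash
python3 -c "
from bench import *
s=sense();print(s['time_s'],s['tool_pos'],s['wrist_force']);print(sign_off())"
```

```text
15.65 [ 0.50389154 -0.06336609  0.2421755 ] [ 0.13310964 -0.77109486 -0.13228839]
the job is handed in; nothing more can be done
None
```

I touched the drawer front, then the longer door, then the shorter door on their named spots, with last force readings of 3.4, 4.5 and 3.2 N. The arm finished clear and the job was handed in at 15.65 s; no verdict came back.

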